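Find the fullest salt tin by feel

TASK

Slide the salt station's clear guard fully open and leave it open, then heft the three look-alike salt tins one at a time to feel which is heaviest: begin with the one nearest the parked guard and work along the row to the far end, lifting each straight up off the floor of the well and setting it back upright in its place before the next (the last may stay in hand if it is the heaviest). Finish while holding the heaviest tin still and upright in the gripper, its underside at least 15 cm above the counter, with the other two standing in the well: do not put it down or let go. Never tip a tin over, and leave everything else on the counter where it is.

Things in the scene. Friction and masses are not known exactly. Their poses are not given: they have to be found in the camera images.
- station: Salt station fixed to the counter, 180 mm deep (x) and 625 mm long (y), turned up to 0.15 rad. Origin: at counter level in the middle; its +y points to the robot's left. Its -y half is an open-topped well with clear long walls, its +y half a closed green cupboard. Two rails along y, tops 106 mm above the counter, carry the sliding guard.
- well (a point): Centre of the well's floor, 4 mm above the counter, station axes. The well is 305 mm long (y), 162 mm wide (x), 154 mm between the rails at the top. The three tins stand in a row along y at about y = 93, -2 and -97 mm from this point, x = 0, each within 8 mm: about 35 mm lies between neighbours, 40 mm or more between a tin and each rail.
- guard (a joint): Sliding guard over the well, a clear steel-framed panel 176 x 308 mm, underside 108 mm, frame top 114 mm above the counter. Value in m: 0 = shut over all three tins, grows as it slides along the station's +y (robot's left), 0.30 = fully open at its stop over the cupboard. Starts at 0 to 0.04, stays where left, takes 2 to 4 N to slide.
- guard_knob (a point): Centre of the red grip standing in the middle of the guard's top: an upright fin 45 mm along the station's x, 14 mm thick along its y, 40 mm high; this point is 132 mm above the counter, the fin's top 152 mm. Moves with the guard; station axes.
- tin_a: One of three closed salt tins that look alike: upright smooth cylinder, 60 mm diameter, 100 mm high, yellow with white band and red lid. Origin: centre of its underside, z up. Stands on the well's floor (4 mm above the counter). One tin is nearly full, 0.43 to 0.53 kg, the others at most 0.30 kg; only lifting tells which, names and places say nothing.
- tin_b: One of three closed salt tins that look alike: upright smooth cylinder, 60 mm diameter, 100 mm high, yellow with white band and red lid. Origin: centre of its underside, z up. Stands on the well's floor (4 mm above the counter). One tin is nearly full, 0.43 to 0.53 kg, the others at most 0.30 kg; only lifting tells which, names and places say nothing.
- tin_c: One of three closed salt tins that look alike: upright smooth cylinder, 60 mm diameter, 100 mm high, yellow with white band and red lid. Origin: centre of its underside, z up. Stands on the well's floor (4 mm above the counter). One tin is nearly full, 0.43 to 0.53 kg, the others at most 0.30 kg; only lifting tells which, names and places say nothing.
- toothpicks: Bystander, not to be disturbed: cream cup-shaped toothpick holder, 44 mm wide, 55 mm high, open at the top. Origin: centre of its underside.
- salt_shaker: Bystander, not to be disturbed: small glass shaker with chrome cap, 42 mm wide, 86 mm high. Origin: centre of its underside.
- ashtray: Bystander, not to be disturbed: turquoise round ashtray, 110 mm wide, 28 mm high. Origin: centre of its underside.
- spindle: Bystander, not to be disturbed: stainless check spindle: round foot 84 mm wide with a thin upright post with a round end, 139 mm high. Origin: centre of its underside.
- napkins: Bystander, not to be disturbed: chrome napkin dispenser, a block 90 x 110 x 135 mm high. Origin: centre of its underside.
- red_bottle: Bystander, not to be disturbed: red sauce bottle, 56 mm wide, 175 mm high. Origin: centre of its underside.

How it is judged:
By the outcome, as a careful person would: the job done as asked, in the order asked, and still so for the second after the job is handed in, while the arm keeps its last pose, push and grip.
It also fails if it takes over 72 s, if anything falls off the work surface, if the arm or the gripper's body presses on something with over 40 N, if the wrist force passes 120 N, or if a joint passes its speed limit or range.

ROBOT

A 6-joint arm with a two-finger parallel gripper is mounted at the origin on the work surface. World frame = base frame: x ahead of the robot, y to its left, z up, the work surface at z = 0. Lengths are in m, angles in rad, forces in N, time in s.
With the tool pointing down it reaches from about 0.4 to 0.825 m from the base axis. Payload 7 kg.
Tool frame: the origin (TCP) lies midway between the tips of the shut fingers; the grasp point (between the pads) lies 19 mm behind it (grip_point_offset is the distance from the TCP to the grasp point, in m); z points along the fingers, y is the line along which they close (so a half turn about z gives the same grasp; the last joint's range is limited). The gripper opens to 88 mm and grips with 3 to 60 N. Pads are 19 mm wide; open, the fingers measure 130 mm over their backs; the gripper's body (78 mm by 193 mm) begins 47 mm behind the grasp point.
Start: joints at [1.498, 0.359, 0.012, 0, -1.224, -0.288], TCP at [0.238, 0.632, 0.227] pointing down, gripper open.
Joint ranges: [-3.07, 3.07], [-1.43, 2.12], [-1.02, 1.25], [-3.03, 1.67], [-3.05, -0], [-3.03, 3.03]. Speed limits (rad/s): [2.39, 2.39, 3.01, 3.14, 3.14, 3.14].

INTERFACE

Orientations are given as [roll, pitch, yaw] about the fixed x, y, z axes, in that order (R = Rz(yaw) Ry(pitch) Rx(roll)).
In Python, from station import get_state, grab_frame, camera_params, job_done, grip_point_offset gives the robot as it stands.
- The arm moves only by the shell command python3 -m creep 'ROWS' [FORCE]. ROWS is JSON, a list that holds one entry, the list of rows, each a list of 7 numbers: the finger opening in cm, from 0 to 8.76, then the shift along the tool's x, y, z in cm, then the turn, a rotation vector about the tool's x, y, z in rad. In form: [[[fingers, tx, ty, tz, wx, wy, wz], ...]]. A call has 1 to 20 rows; each row is the pose to reach, as a shift and turn from the pose commanded when the call began, along the tool's axes at that moment; what a row does not reach only later rows make up. A row lasts 1/8 s, in which the tool goes at most 62.5 mm and 10.7 degrees, less where a joint would pass 70% of its speed; a pose out of reach is approached as far as the arm can. A call with a gripper value outside its range is refused whole. The fingers move at their own pace and stop on an object; FORCE is the grip in N (left out, the last holds). Time passes only in rows, so rows that repeat a pose let the fingers close. It gives the time, the measured TCP pose, the force, the opening and the grip force at its end, in the units of the state.
- get_state(): the state, without advancing time (a new reading comes with each control period).
- grab_frame(name): name is "side" or "top"; returns the picture (480x640x3 uint8, blue, green, red); there is no depth.
- camera_params(name): a dict with "vertical_fov" (degrees; the focal length in pixels is half the picture's height over the tangent of half this angle, whatever the lens; pixels are square), "cx", "cy" (the principal point, pixels), "k1" (the pictures are not rectified: a ray, as slopes to the right and down, at radius r is drawn at 1 + k1 r^2 times it, then the intrinsics apply), "view" (4x4, takes a point from world to camera coordinates). Camera axes: x right, y down, z forward; pixel columns grow to the right and rows downward; lengths in m; the calibration is good to about 2 mm. A picture is of the moment at which its call begins. camera_params takes no time and is no camera call.
- job_done(): hands the job in; it is judged then, once.
The state is a dict: "t": time; "q": joint angles; "qd": joint speeds; "joint_efforts": joint torques, N m; "eef_pos": TCP position; "ee_rot": TCP orientation; "force": force on the tool from outside, world axes, zero at the start; "moment": the same for the moment, N m; "width": finger opening in m; "gripper_force": force on a finger pad.
Only numpy, scipy, OpenCV 4.12 (cv2) and the standard library are available. Lean on these libraries where they do the work, as an engineer would, in place of code of your own. Each camera call takes 0.05 s, during which the arm holds its last target. There are 200 camera calls.

## Working session

There is one attempt and no reset: what is moved stays moved. The work goes in short steps, Python scripts to look and compute and a shell command to move; the robot and the scene stay as the last step left them, time stands still between calls to the robot, and variables do not carry over. Pictures are saved under pics/ and viewed, at most 10 in all, crops included, and the job is handed in when it is done.

```bash
mkdir -p pics; ls; python3 - <<'E'
from station import *
import cv2
s=get_state(); print({k:s[k] for k in('t','eef_pos','ee_rot','force','width','gripper_force')}, grip_point_offset)
for n in('side','top'):
    cv2.imwrite(f'pics/{n}0.png',grab_frame(n)); print(camera_params(n))
E
```

```text
pics
{'t': 0.0, 'eef_pos': array([0.23813427, 0.63107779, 0.22564151]), 'ee_rot': array([ 3.13998580e+00, -1.36131671e-04, -3.60890513e-01]), 'force': array([-0.20465501, -0.02165123, -0.03235124]), 'width': 0.0877502762566469, 'gripper_force': 0.0} 0.0188
{'vertical_fov': 57.05549004302817, 'cx': 323.25878348345407, 'cy': 246.10855607628946, 'k1': -0.04683502811430854, 'view': array([[ 0.98720806, -0.15941325, -0.00276907, -0.6405803 ],
       [-0.12376581, -0.75527208, -0.64361954,  0.01063837],
       [ 0.10051008,  0.63572911, -0.76534059,  1.05954801],
       [ 0.        ,  0.        ,  0.        ,  1.        ]])}
{'vertical_fov': 47.92532554796711, 'cx': 316.9240294806069, 'cy': 240.139316558254, 'k1': -0.03819362768454172, 'view': array([[ 0.13573715, -0.99073551, -0.00430963, -0.23154292],
       [-0.96810211, -0.13170906, -0.21314554,  0.60906329],
       [ 0.21060324,  0.03310393, -0.97701095,  1.05108271],
       [ 0.        ,  0.        ,  0.        ,  1.        ]])}
```

View pics/top0.png

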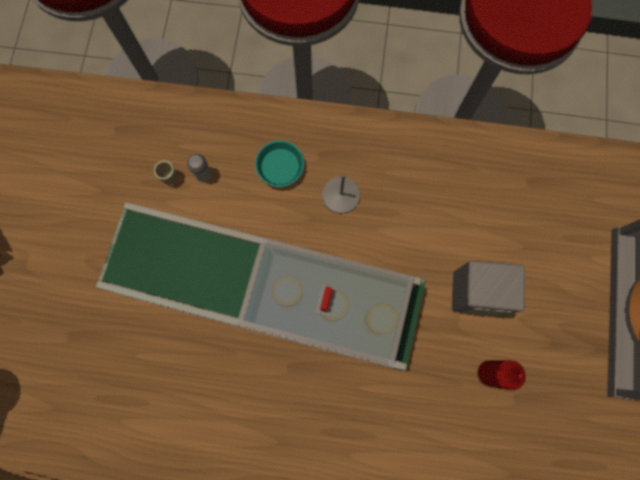

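View pics/side0.png

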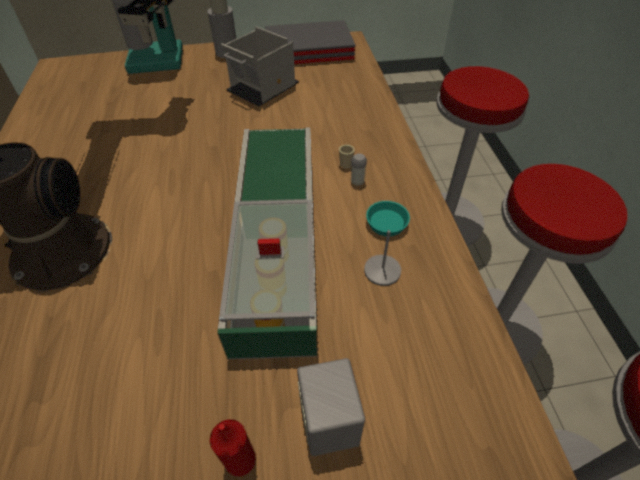

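The top view shows the station from (127,206)/(98,286) on the left to (423,281)/(405,367) on the right. The red knob is at (327,299), and the tins show through the guard at about (287,291), (333,305) and (382,319). In the side view the knob is at (269,246).

```bash
cat > h.py <<'E'
from station import *
import numpy as np, cv2
from scipy.spatial.transform import Rotation as R
P={n:camera_params(n) for n in('side','top')}
def KD(n):
    p=P[n]; f=240/np.tan(np.radians(p['vertical_fov']/2))
    return np.array([[f,0,p['cx']],[0,f,p['cy']],[0,0,1.]]),np.array([p['k1'],0,0,0,0.])
def ray(n,uv):
    K,D=KD(n); s=cv2.undistortPoints(np.array(uv,float).reshape(1,1,2),K,D)[0,0]
    V=P[n]['view']; return -V[:3,:3].T@V[:3,3], V[:3,:3].T@np.array([*s,1])
def onz(n,uv,z):
    o,d=ray(n,uv); return o+d*(z-o[2])/d[2]
def tri(a,b):
    (o1,d1),(o2,d2)=ray('top',a),ray('side',b)
    t=np.linalg.lstsq(np.c_[d1,-d2],o2-o1,rcond=None)[0]
    p,q=o1+d1*t[0],o2+d2*t[1]; return (p+q)/2,np.linalg.norm(p-q)
def proj(n,p):
    K,D=KD(n);V=P[n]['view'];return cv2.projectPoints(np.array(p,float).reshape(-1,1,3),cv2.Rodrigues(V[:3,:3])[0],V[:3,3],K,D)[0][:,0]
def red(im): 
    h=cv2.cvtColor(im,cv2.COLOR_BGR2HSV); return (((h[...,0]<9)|(h[...,0]>171))&(h[...,1]>140)&(h[...,2]>70)).astype(np.uint8)
def blobs(n,im,lo=30):
    m=red(im); c,_=cv2.findContours(m,cv2.RETR_EXTERNAL,cv2.CHAIN_APPROX_NONE)
    return [(k,cv2.minAreaRect(k)) for k in c if cv2.contourArea(k)>lo]
def totool(target):  # world delta TCP -> tool axes cm
    s=get_state(); return R.from_euler('xyz',s['ee_rot']).inv().apply(np.array(target)-s['eef_pos'])*100
E
python3 - <<'E'
from h import *
for n in('top','side'):
    for k,r in blobs(n,cv2.imread(f'pics/{n}0.png')):
        print(n,[np.round(x,1) for x in r], cv2.contourArea(k)) if 100<r[0][1]<330 else 0
C=[(127,206),(98,286),(405,367),(423,281)]
W=[onz('top',c,.106) for c in C]
for w in W: print(w.round(3))
m=np.mean(W,0); 
for a,b in((3,0),(2,1)):
    d=W[b]-W[a]; print(np.linalg.norm(d),np.arctan2(-d[0],d[1]))
print(m)
print(onz('top',(327,299),.152),onz('top',(327,299),.14))
for n in('toothpicks',(164,170)),('shaker',(197,160)),('ash',(280,165)),('spin',(341,196)),('nap',(490,290)): print(n[0],onz('top',n[1],.03).round(3))
t=cv2.imread('pics/top0.png')[190:380,90:440]; cv2.imwrite('pics/c1.png',cv2.resize(t,(700,380),interpolation=cv2.INTER_CUBIC))
E
```

```text
top [array([326.2, 298.6]), array([ 7. , 23.8]), np.float64(14.0)] 139.0
side [array([268.7, 244.2]), array([12. , 21.3]), np.float64(85.2)] 120.0
side [array([569.7, 201.8]), array([120. ,  69.6]), np.float64(21.8)] 6392.5
[0.644 0.243 0.106]
[0.476 0.266 0.106]
[ 0.404 -0.347  0.106]
[ 0.573 -0.365  0.106]
0.6130398206609203 -0.11684367662393685
0.6179436426054845 -0.1164227939572659
[ 0.52445584 -0.05076566  0.106     ]
[ 0.50763175 -0.18372726  0.152     ] [ 0.50892207 -0.18372432  0.14      ]
toothpicks [0.754 0.21  0.03 ]
shaker [0.786 0.142 0.03 ]
ash [ 0.799 -0.042  0.03 ]
spin [ 0.747 -0.184  0.03 ]
nap [ 0.585 -0.52   0.03 ]
```

View pics/c1.png

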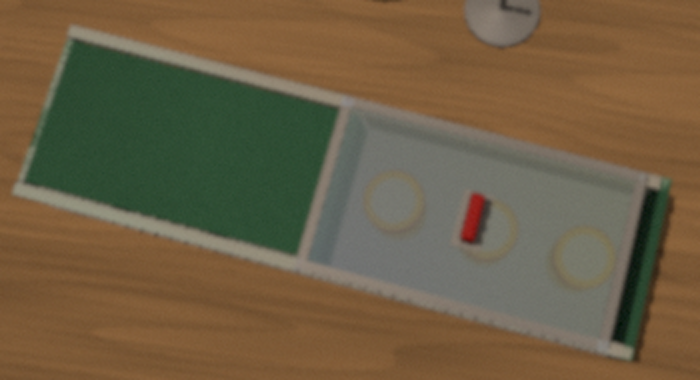

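The knob's long axis lies along station x, with the guard about 20 mm open. Station yaw is about -0.117. Next I approach the knob from above.

```bash
cat >> h.py <<'E'
def plan(*wps,yaw=-.117):
    for w in wps: print(w,'->',totool(w).round(2),'wz',round(-(yaw-get_state()['ee_rot'][2]),3))
E
python3 -c "
from h import *
plan((.45,.3,.24),(.509,-.183,.23),(.509,-.183,.121))"
```

```text
(0.45, 0.3, 0.24) -> [31.51 23.5  -1.39] wz -0.244
(0.509, -0.183, 0.23) -> [54.09 66.6  -0.32] wz -0.244
(0.509, -0.183, 0.121) -> [54.09 66.58 10.58] wz -0.244
```

```bash
python3 -m creep '[[[6,31.5,23.5,-1.4,0,0,-0.12],[6,31.5,23.5,-1.4,0,0,-0.24],[6,31.5,23.5,-1.4,0,0,-0.24],[6,31.5,23.5,-1.4,0,0,-0.24],[6,31.5,23.5,-1.4,0,0,-0.24],[6,31.5,23.5,-1.4,0,0,-0.24],[6,54.1,66.6,-0.3,0,0,-0.24],[6,54.1,66.6,-0.3,0,0,-0.24],[6,54.1,66.6,-0.3,0,0,-0.24],[6,54.1,66.6,-0.3,0,0,-0.24],[6,54.1,66.6,-0.3,0,0,-0.24],[6,54.1,66.6,-0.3,0,0,-0.24],[6,54.1,66.6,-0.3,0,0,-0.24],[6,54.1,66.6,-0.3,0,0,-0.24],[6,54.1,66.6,-0.3,0,0,-0.24],[6,54.1,66.6,-0.3,0,0,-0.24],[6,54.1,66.6,-0.3,0,0,-0.24]]]' 20
python3 -c "
from h import *
print(get_state()['t']);plan((.509,-.183,.121))"
```

```text
t: 2.22
eef_pos: [0.5093, -0.1815, 0.2296]
ee_rot: [-3.141, -0.0, -0.119]
force: [0.4, 0.8, 0.4]
width: 0.0597
gripper_force: 0.0
2.225
(0.509, -0.183, 0.121) -> [-0.02  0.15 10.86] wz -0.002
```

```bash
python3 -m creep '[[[6,0,0.1,3,0,0,0],[6,0,0.1,6,0,0,0],[6,0,0.1,8.5,0,0,0],[6,0,0.1,10,0,0,0],[6,0,0.1,10.7,0,0,0],[6,0,0.1,10.7,0,0,0],[0,0,0.1,10.7,0,0,0],[0,0,0.1,10.7,0,0,0],[0,0,0.1,10.7,0,0,0],[0,0,0.1,10.7,0,0,0],[0,0,0.1,10.7,0,0,0]]]' 20
```

```text
t: 3.6
eef_pos: [0.5092, -0.1836, 0.1226]
ee_rot: [3.142, -0.0, -0.121]
force: [0.3, -0.4, -0.8]
width: 0.0158
gripper_force: 0.0
```

```bash
python3 -m creep '[[[0,0,0,0,0,0,0],[0,0,0,0,0,0,0],[0,0,-1.5,0,0,0,0],[0,0,-4,0,0,0,0],[0,0,-7,0,0,0,0],[0,0,-10,0,0,0,0],[0,0,-13,0,0,0,0],[0,0,-16,0,0,0,0],[0,0,-19,0,0,0,0],[0,0,-22,0,0,0,0],[0,0,-24,0,0,0,0],[0,0,-25,0,0,0,0],[0,0,-25,0,0,0,0]]]'
```

```text
t: 5.22
eef_pos: [0.5399, 0.0654, 0.1226]
ee_rot: [-3.141, -0.001, -0.12]
force: [4.5, 0.2, -3.2]
width: 0.0139
gripper_force: 20.0
```

```bash
python3 -m creep '[[[0,0.1,-1,0,0,0,0],[0,0.1,-2,0,0,0,0],[0,0.1,-2.6,0,0,0,0],[0,0.1,-2.6,0,0,0,0]]]'; python3 -m creep '[[[0,0.05,-0.4,0,0,0,0],[0,0.05,-0.4,0,0,0,0]]]'
```

```text
t: 5.72
eef_pos: [0.543, 0.0909, 0.1226]
ee_rot: [-3.141, 0.001, -0.12]
force: [-4.1, 1.8, 5.4]
width: 0.014
gripper_force: 20.0
t: 5.98
eef_pos: [0.5434, 0.0942, 0.1226]
ee_rot: [3.141, 0.002, -0.121]
force: [-6.9, 1.3, 6.4]
width: 0.0134
gripper_force: 20.0
```

```bash
python3 -m creep '[[[0,-0.1,-0.3,0,0,0,0],[0,-0.1,-0.3,0,0,0,0]]]';python3 -m creep '[[[0,0,-0.3,0,0,0,0],[0,0,-0.3,0,0,0,0]]]';python3 -m creep '[[[0,0,-0.3,0,0,0,0],[0,0,-0.3,0,0,0,0]]]'
```

```text
t: 6.22
eef_pos: [0.5437, 0.0965, 0.1226]
ee_rot: [3.14, 0.0, -0.121]
force: [-1.3, -5.2, 4.5]
width: 0.014
gripper_force: 20.0
t: 6.48
eef_pos: [0.5436, 0.0966, 0.1225]
ee_rot: [3.136, 0.001, -0.121]
force: [1.9, -18.1, 4.3]
width: 0.0141
gripper_force: 20.0
t: 6.72
eef_pos: [0.5435, 0.0967, 0.1225]
ee_rot: [3.132, 0.003, -0.121]
force: [4.7, -31.1, 5.2]
width: 0.0137
gripper_force: 20.0
```

The guard has reached its stop. I relieve the push, release and rise.

```bash
python3 -m creep '[[[0,0,0.75,0,0,0,0],[0,0,0.75,0,0,0,0],[5,0,0.75,0,0,0,0],[5,0,0.75,0,0,0,0],[5,0,0.75,0,0,0,0],[5,0,0.75,0,0,0,0]]]'; python3 -m creep '[[[5,0,0.7,-3,0,0,0],[5,0,0.7,-8,0,0,0],[7.6,0,0.7,-13,0,0,0],[7.6,0,0.7,-14,0,0,0]]]'; python3 - <<'E'
from h import *
for n in('side','top'):
    im=grab_frame(n); cv2.imwrite(f'pics/{n}1.png',im)
    for k,r in blobs(n,im):
        if 100<r[0][1]<360 and r[0][0]<430: print(n,[np.round(x,1) for x in r],cv2.contourArea(k))
a=cv2.imread('pics/top1.png')[150:400,60:460]; b=cv2.imread('pics/side1.png')[100:370,180:420]
cv2.imwrite('pics/c2.png',np.hstack([cv2.resize(a,(480,300)),cv2.resize(b,(267,300))]))
E
```

```text
t: 7.48
eef_pos: [0.5437, 0.0961, 0.1225]
ee_rot: [-3.142, -0.0, -0.12]
force: [-0.1, -0.3, 0.3]
width: 0.0472
gripper_force: 0.0
t: 7.98
eef_pos: [0.5445, 0.0894, 0.2666]
ee_rot: [-3.138, -0.006, -0.12]
force: [0.9, -0.5, -0.2]
width: 0.0647
gripper_force: 0.0
side [array([273., 158.]), array([12., 16.]), np.float64(90.0)] 115.0
```

View pics/c2.png

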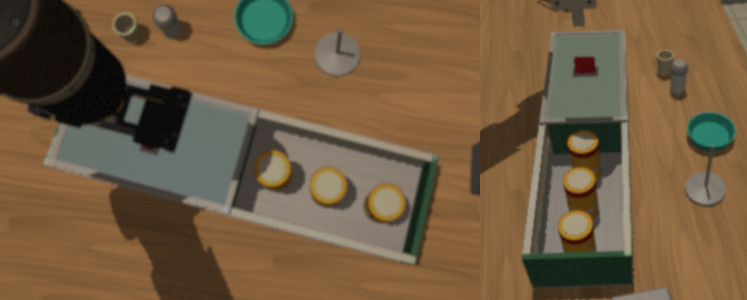

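The guard is parked over the cupboard. All three lids are clear in the top view, at about (287,291), (333,305) and (382,319).

```bash
python3 - <<'E'
from h import *
im=cv2.imread('pics/top1.png'); hs=cv2.cvtColor(im,cv2.COLOR_BGR2HSV)
print(hs[291,287],hs[291,300],hs[291,274],hs[280,310])
im2=cv2.imread('pics/side1.png')
I={'top':im,'side':im2}
for n,l in(('top',[(287,291),(333,305),(382,319)]),('side',[(272,229),(269,262),(266,304)])):
    g=cv2.cvtColor(I[n],cv2.COLOR_BGR2HSV); m=((g[...,2]>140)).astype(np.uint8)
    nn,lab,st,ce=cv2.connectedComponentsWithStats(m)
    for u,v in l:
        i=lab[v,u]; 
        print(n,i,st[i],ce[i].round(1), onz(n,ce[i],.104).round(4))
d=np.array([.1215,.9926]); w=np.array([.507,-.201])
for s in(.093,-.002,-.097): print((w+d*s).round(4))
E
```

```text
[ 23  55 161] [ 22 190 154] [ 18 194  88] [ 14  43 141]
top 362 [276 276  25  29 448] [289.8 291.8] [ 0.5168 -0.1099  0.104 ]
top 324 [ 253  264  152  105 5121] [331.7 317.8] [ 0.478  -0.1975  0.104 ]
top 324 [ 253  264  152  105 5121] [331.7 317.8] [ 0.478  -0.1975  0.104 ]
side 390 [259 222  27  15 272] [270.8 229.7] [ 0.5155 -0.1116  0.104 ]
side 433 [254 251  29  22 505] [268.3 261.5] [ 0.5029 -0.1987  0.104 ]
side 533 [250 290  31  25 628] [265.  301.9] [ 0.4887 -0.2956  0.104 ]
[ 0.5183 -0.1087]
[ 0.5068 -0.203 ]
[ 0.4952 -0.2973]
```

```bash
python3 - <<'E'
from h import *
for n,l in(('top',[(287,291),(333,305),(382,319)]),('side',[(272,229),(268,261),(265,302)])):
    g=cv2.cvtColor(cv2.imread(f'pics/{n}1.png'),cv2.COLOR_BGR2HSV); m=((g[...,1]<115)&(g[...,2]>120)).astype(np.uint8)
    nn,lab,st,ce=cv2.connectedComponentsWithStats(m,connectivity=4)
    for u,v in l:
        i=lab[v,u]; print(n,st[i],ce[i].round(1), onz(n,ce[i],.104).round(4))
E
```

```text
top [277 279  21  23 293] [288.5 291.1] [ 0.518  -0.1071  0.104 ]
top [322 293  23  23 400] [333.2 303.9] [ 0.505 -0.197  0.104]
top [371 307  23  23 405] [381.8 318.1] [ 0.4904 -0.2937  0.104 ]
side [263 222  19  13 172] [271.3 228.4] [ 0.5167 -0.108   0.104 ]
side [258 253  22  17 282] [268.6 261.2] [ 0.5037 -0.1982  0.104 ]
side [254 292  23  20 356] [265.2 301.7] [ 0.4893 -0.2952  0.104 ]
```

```bash
python3 -c "
from h import *
print(get_state()['q'].round(2));plan((.517,-.1078,.2),(.517,-.1078,.0535),yaw=1.449)"
```

```text
[ 0.52  0.13 -0.21  0.   -1.23  0.93]
(0.517, -0.1078, 0.2) -> [-0.26 19.88  6.35] wz -1.57
(0.517, -0.1078, 0.0535) -> [-0.29 19.91 21.  ] wz -1.57
```

```bash
python3 -m creep '[[[7.6,-0.3,5,4,0,0,0.18],[7.6,-0.3,10,5,0,0,0.36],[7.6,-0.3,15,6,0,0,0.54],[7.6,-0.3,19.9,6.3,0,0,0.72],[7.6,-0.3,19.9,6.3,0,0,0.9],[7.6,-0.3,19.9,6.3,0,0,1.08],[7.6,-0.3,19.9,6.3,0,0,1.26],[7.6,-0.3,19.9,6.3,0,0,1.44],[7.6,-0.3,19.9,6.3,0,0,1.573],[7.6,-0.3,19.9,6.3,0,0,1.573],[7.6,-0.3,19.9,6.3,0,0,1.573]]]'; python3 -c "
from h import *
print(get_state()['q'].round(2));plan((.517,-.1078,.0535),yaw=-1.693)"
```

```text
t: 9.45
eef_pos: [0.5154, -0.1083, 0.1987]
ee_rot: [3.14, -0.0, -1.691]
force: [-0.1, -0.7, 0.2]
width: 0.0763
gripper_force: 0.0
[ 0.17  0.14 -0.35 -0.   -1.08 -0.29]
(0.517, -0.1078, 0.0535) -> [-0.07 -0.18 14.52] wz 0.002
```

```bash
python3 -m creep '[[[7.6,-0.1,-0.2,3,0,0,0],[7.6,-0.1,-0.2,6,0,0,0],[7.6,-0.1,-0.2,9,0,0,0],[7.6,-0.1,-0.2,11.5,0,0,0],[7.6,-0.1,-0.2,13.5,0,0,0],[7.6,-0.1,-0.2,14.5,0,0,0],[7.6,-0.1,-0.2,14.5,0,0,0]]]'; python3 -m creep '[[[5,0,0,0,0,0,0],[5,0,0,0,0,0,0],[5,0,0,0,0,0,0],[5,0,0,0,0,0,0],[5,0,0,0,0,0,0],[5,0,0,0,0,0,0]]]' 25
```

```text
t: 10.32
eef_pos: [0.5176, -0.1077, 0.0541]
ee_rot: [3.14, -0.0, -1.693]
force: [0.1, 0.1, 0.9]
width: 0.076
gripper_force: 0.0
t: 11.08
eef_pos: [0.5187, -0.1075, 0.0553]
ee_rot: [-3.14, 0.0, -1.693]
force: [0.2, 0.1, 5.8]
width: 0.0596
gripper_force: 25.0
```

```bash
python3 -m creep '[[[5,0,0,-0.5,0,0,0],[5,0,0,-1.5,0,0,0],[5,0,0,-3,0,0,0],[5,0,0,-4,0,0,0],[5,0,0,-4,0,0,0],[5,0,0,-4,0,0,0],[5,0,0,-4,0,0,0],[5,0,0,-4,0,0,0]]]'; python3 - <<'E'
from h import *
for i in range(4): grab_frame('top') if i<3 else cv2.imwrite('pics/s2.png',grab_frame('side')[100:370,180:420]); s=get_state(); print(s['force'].round(2),s['eef_pos'].round(4),s['joint_efforts'].round(2))
E
```

```text
t: 12.08
eef_pos: [0.5177, -0.1076, 0.0942]
ee_rot: [3.141, -0.0, -1.694]
force: [-0.4, 0.8, -4.2]
width: 0.0593
gripper_force: 25.0
[-0.46 -0.14 -4.97] [ 0.5178 -0.1076  0.0942] [-1.000e-02 -4.577e+01  2.476e+01  6.180e+00  1.000e-02 -0.000e+00]
[ 0.17  0.1  -3.93] [ 0.5178 -0.1076  0.0943] [-0.000e+00 -4.573e+01  2.477e+01  6.180e+00  1.000e-02 -0.000e+00]
[ 0.05  0.88 -4.35] [ 0.5179 -0.1076  0.0944] [-0.000e+00 -4.571e+01  2.477e+01  6.180e+00  1.000e-02 -0.000e+00]
[ 0.37  0.8  -5.19] [ 0.5179 -0.1076  0.0944] [-0.000e+00 -4.569e+01  2.478e+01  6.180e+00  1.000e-02 -0.000e+00]
```

View pics/s2.png

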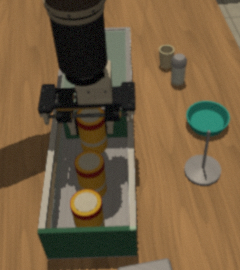

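The tin is held upright at the top end of the row. It reads about 4.6 N (0.47 kg), so it is probably the full one. The task asks for all three, so I set it back and go on.

```bash
python3 -m creep '[[[5,0,0,1,0,0,0],[5,0,0,2,0,0,0],[5,0,0,3,0,0,0],[5,0,0,3.5,0,0,0],[5,0,0,3.8,0,0,0],[5,0,0,3.9,0,0,0],[5,0,0,3.9,0,0,0],[5,0,0,3.9,0,0,0]]]'
```

```text
t: 13.28
eef_pos: [0.5182, -0.1076, 0.0559]
ee_rot: [-3.141, 0.0, -1.694]
force: [-0.7, -1.5, -4.8]
width: 0.0596
gripper_force: 25.0
```

```bash
python3 -m creep '[[[5,0,0,0.06,0,0,0],[5,0,0,0.12,0,0,0],[5,0,0,0.12,0,0,0],[5,0,0,0.12,0,0,0]]]'
```

```text
t: 13.78
eef_pos: [0.5182, -0.1076, 0.0553]
ee_rot: [-3.141, -0.0, -1.693]
force: [-2.3, 2.0, 5.6]
width: 0.0599
gripper_force: 25.0
```

On the floor. Now I open and rise, then look again before moving to the middle tin.

```bash
python3 -m creep '[[[7.6,0,0,0,0,0,0],[7.6,0,0,0,0,0,0],[7.6,0,0,0,0,0,0],[7.6,0,0,0,0,0,0],[7.6,0,0,-3,0,0,0],[7.6,0,0,-7,0,0,0],[7.6,0,0,-11,0,0,0],[7.6,0,0,-14,0,0,0],[7.6,0,0,-14,0,0,0]]]'; python3 -c "
from h import *
cv2.imwrite('pics/s3.png',grab_frame('side')[100:370,180:420])
plan((.504,-.1976,.19),(.504,-.1976,.0535),yaw=-1.693)"
```

```text
t: 14.9
eef_pos: [0.5195, -0.1076, 0.197]
ee_rot: [-3.137, 0.001, -1.694]
force: [-0.1, -0.3, -1.1]
width: 0.076
gripper_force: 0.0
(0.504, -0.1976, 0.19) -> [9.12 0.33 0.52] wz -0.001
(0.504, -0.1976, 0.0535) -> [ 9.13  0.36 14.17] wz -0.001
```

View pics/s3.png

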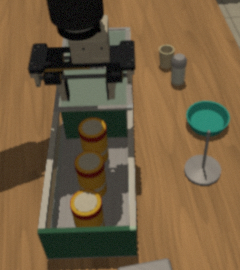

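All three tins stand upright and tin 1 is back in place. Middle tin next.

```bash
python3 -m creep '[[[7.6,4.5,0.2,0,0,0,0],[7.6,9.1,0.3,0,0,0,0],[7.6,9.1,0.3,0.5,0,0,0],[7.6,9.1,0.3,0.5,0,0,0]]]';  python3 -c "
from h import *
plan((.5045,-.1976,.0535),yaw=-1.693)"
```

```text
t: 15.45
eef_pos: [0.5029, -0.1975, 0.1879]
ee_rot: [3.139, 0.0, -1.695]
force: [0.6, -0.2, -0.2]
width: 0.0759
gripper_force: 0.0
(0.5045, -0.1976, 0.0535) -> [-1.000e-02 -1.900e-01  1.344e+01] wz -0.002
```

```bash
python3 -m creep '[[[7.6,0,-0.1,3,0,0,0],[7.6,0,-0.1,6,0,0,0],[7.6,0,-0.1,9,0,0,0],[7.6,0,-0.1,11.5,0,0,0],[7.6,0,-0.1,12.8,0,0,0],[7.6,0,-0.1,13.4,0,0,0],[7.6,0,-0.1,13.4,0,0,0],[5,0,-0.1,13.4,0,0,0],[5,0,-0.1,13.4,0,0,0],[5,0,-0.1,13.4,0,0,0],[5,0,-0.1,13.4,0,0,0],[5,0,-0.1,13.4,0,0,0],[5,0,-0.1,13.4,0,0,0]]]' 25; python3 -m creep '[[[5,0,0,-0.5,0,0,0],[5,0,0,-1.5,0,0,0],[5,0,0,-3,0,0,0],[5,0,0,-4,0,0,0],[5,0,0,-4,0,0,0],[5,0,0,-4,0,0,0],[5,0,0,-4,0,0,0],[5,0,0,-4,0,0,0]]]'; python3 - <<'E'
from h import *
for i in range(4): grab_frame('top'); s=get_state(); print(s['force'].round(2),s['eef_pos'].round(4))
E
```

```text
t: 17.08
eef_pos: [0.5051, -0.1977, 0.056]
ee_rot: [-3.141, -0.0, -1.694]
force: [-1.9, 0.6, 5.8]
width: 0.0594
gripper_force: 25.0
t: 18.08
eef_pos: [0.5046, -0.1976, 0.0949]
ee_rot: [3.141, -0.0, -1.694]
force: [-0.4, 0.2, -1.6]
width: 0.0595
gripper_force: 25.0
[-1.03 -0.21 -3.22] [ 0.5046 -0.1976  0.095 ]
[ 0.04  1.19 -2.4 ] [ 0.5047 -0.1976  0.0951]
[-0.05 -0.   -2.07] [ 0.5047 -0.1976  0.0952]
[ 0.67 -0.63 -2.05] [ 0.5048 -0.1976  0.0952]
```

The middle tin reads about 2.3 N, so it is light. I set it back.

```bash
python3 -m creep '[[[5,0,0,1,0,0,0],[5,0,0,2,0,0,0],[5,0,0,3,0,0,0],[5,0,0,3.5,0,0,0],[5,0,0,3.8,0,0,0],[5,0,0,3.95,0,0,0],[5,0,0,4.02,0,0,0],[5,0,0,4.02,0,0,0],[5,0,0,4.02,0,0,0]]]'
```

```text
t: 19.4
eef_pos: [0.5048, -0.1977, 0.056]
ee_rot: [-3.141, -0.0, -1.694]
force: [-3.6, 1.9, 5.9]
width: 0.0597
gripper_force: 25.0
```

```bash
python3 -m creep '[[[7.6,0,0,0,0,0,0],[7.6,0,0,0,0,0,0],[7.6,0,0,0,0,0,0],[7.6,0,0,0,0,0,0],[7.6,0,0,-3,0,0,0],[7.6,0,0,-7,0,0,0],[7.6,0,0,-11,0,0,0],[7.6,0,0,-13.5,0,0,0],[7.6,0,0,-13.5,0,0,0]]]'; python3 -m creep '[[[7.6,5,0.2,0,0,0,0],[7.6,9.8,0.3,0,0,0,0],[7.6,9.8,0.3,0,0,0,0],[7.6,9.8,0.3,0,0,0,0]]]';  python3 -c "
from h import *
plan((.4908,-.2945,.0535),yaw=-1.693)"
```

```text
t: 20.52
eef_pos: [0.5061, -0.1978, 0.1925]
ee_rot: [-3.137, 0.0, -1.694]
force: [-0.0, 0.1, -0.4]
width: 0.0762
gripper_force: 0.0
t: 21.02
eef_pos: [0.4892, -0.2944, 0.1892]
ee_rot: [3.14, 0.0, -1.695]
force: [-0.2, -0.1, -0.3]
width: 0.0759
gripper_force: 0.0
(0.4908, -0.2945, 0.0535) -> [-1.000e-02 -1.800e-01  1.357e+01] wz -0.002
```

```bash
python3 -m creep '[[[7.6,0,-0.1,3,0,0,0],[7.6,0,-0.1,6,0,0,0],[7.6,0,-0.1,9,0,0,0],[7.6,0,-0.1,11.5,0,0,0],[7.6,0,-0.1,12.9,0,0,0],[7.6,0,-0.1,13.5,0,0,0],[7.6,0,-0.1,13.5,0,0,0],[5,0,-0.1,13.5,0,0,0],[5,0,-0.1,13.5,0,0,0],[5,0,-0.1,13.5,0,0,0],[5,0,-0.1,13.5,0,0,0],[5,0,-0.1,13.5,0,0,0],[5,0,-0.1,13.5,0,0,0]]]' 25; python3 -m creep '[[[5,0,0,-0.5,0,0,0],[5,0,0,-1.5,0,0,0],[5,0,0,-3,0,0,0],[5,0,0,-4,0,0,0],[5,0,0,-4,0,0,0],[5,0,0,-4,0,0,0],[5,0,0,-4,0,0,0],[5,0,0,-4,0,0,0]]]'; python3 - <<'E'
from h import *
for i in range(4): grab_frame('top'); s=get_state(); print(s['force'].round(2),s['eef_pos'].round(4))
E
```

```text
t: 22.65
eef_pos: [0.491, -0.2948, 0.0558]
ee_rot: [-3.141, -0.0, -1.694]
force: [-1.2, 1.2, 6.5]
width: 0.0598
gripper_force: 25.0
t: 23.65
eef_pos: [0.4906, -0.2946, 0.0947]
ee_rot: [3.141, 0.0, -1.694]
force: [0.8, -0.5, -1.6]
width: 0.0597
gripper_force: 25.0
[ 0.2  -0.44 -1.4 ] [ 0.4907 -0.2946  0.0948]
[ 0.24  0.5  -1.58] [ 0.4907 -0.2947  0.0949]
[ 0.18  0.41 -1.89] [ 0.4907 -0.2947  0.0949]
[-0.96  0.33 -1.79] [ 0.4907 -0.2946  0.095 ]
```

The far tin reads about 1.7 N, so the heaviest is tin 1. I set the far tin down and go back.

```bash
python3 -m creep '[[[5,0,0,1,0,0,0],[5,0,0,2,0,0,0],[5,0,0,3,0,0,0],[5,0,0,3.5,0,0,0],[5,0,0,3.8,0,0,0],[5,0,0,3.95,0,0,0],[5,0,0,4.02,0,0,0],[5,0,0,4.02,0,0,0],[5,0,0,4.02,0,0,0]]]'; python3 -c "
from h import *
print(get_state()['force'],get_state()['eef_pos'])"
```

```text
t: 24.98
eef_pos: [0.4908, -0.2947, 0.0559]
ee_rot: [-3.141, -0.0, -1.694]
force: [-2.8, 1.9, 5.0]
width: 0.0597
gripper_force: 25.0
[-2.81882043  1.85007739  4.97705376] [ 0.49076499 -0.29469823  0.05585975]
```

```bash
python3 -m creep '[[[7.6,0,0,0,0,0,0],[7.6,0,0,0,0,0,0],[7.6,0,0,0,0,0,0],[7.6,0,0,0,0,0,0],[7.6,0,0,-3,0,0,0],[7.6,0,0,-7,0,0,0],[7.6,0,0,-11,0,0,0],[7.6,0,0,-13.5,0,0,0],[7.6,0,0,-13.5,0,0,0]]]'; python3 -m creep '[[[7.6,-5,-0.1,0,0,0,0],[7.6,-10,-0.3,0,0,0,0],[7.6,-15,-0.5,0,0,0,0],[7.6,-18.9,-0.5,0,0,0,0],[7.6,-18.9,-0.5,0,0,0,0],[7.6,-18.9,-0.5,0,0,0,0]]]';  python3 -c "
from h import *
plan((.518,-.1076,.0535),yaw=-1.693)
cv2.imwrite('pics/s4.png',grab_frame('side')[100:370,180:420])"
```

```text
t: 26.1
eef_pos: [0.492, -0.2951, 0.1924]
ee_rot: [-3.137, -0.001, -1.694]
force: [0.2, 1.1, -0.9]
width: 0.076
gripper_force: 0.0
t: 26.85
eef_pos: [0.5186, -0.1077, 0.1893]
ee_rot: [3.14, -0.0, -1.693]
force: [0.2, -0.2, 0.0]
width: 0.0763
gripper_force: 0.0
(0.518, -0.1076, 0.0535) -> [-1.000e-02  4.000e-02  1.358e+01] wz -0.0
```

View pics/s4.png

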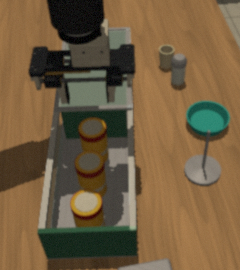

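The three tins stand upright and the gripper is over tin 1. I grasp it and lift about 19 cm.

```bash
python3 -m creep '[[[7.6,0,0,3,0,0,0],[7.6,0,0,6,0,0,0],[7.6,0,0,9,0,0,0],[7.6,0,0,11.5,0,0,0],[7.6,0,0,12.9,0,0,0],[7.6,0,0,13.5,0,0,0],[7.6,0,0,13.5,0,0,0],[5,0,0,13.5,0,0,0],[5,0,0,13.5,0,0,0],[5,0,0,13.5,0,0,0],[5,0,0,13.5,0,0,0],[5,0,0,13.5,0,0,0],[5,0,0,13.5,0,0,0]]]' 30; python3 -m creep '[[[5,0,0,-0.5,0,0,0],[5,0,0,-1.5,0,0,0],[5,0,0,-3.5,0,0,0],[5,0,0,-6,0,0,0],[5,0,0,-8.5,0,0,0],[5,0,0,-11,0,0,0],[5,0,0,-13.5,0,0,0],[5,0,0,-16,0,0,0],[5,0,0,-18,0,0,0],[5,0,0,-19,0,0,0],[5,0,0,-19,0,0,0],[5,0,0,-19,0,0,0],[5,0,0,-19,0,0,0],[5,0,0,-19,0,0,0],[5,0,0,-19,0,0,0],[5,0,0,-19,0,0,0]]]'; python3 -c "
from h import *
a=grab_frame('side')[100:370,180:420];b=grab_frame('top')[150:420,60:460]; cv2.imwrite('pics/s5.png',np.hstack([a,b]))
s=get_state();print(s['force'],s['eef_pos'],abs(s['qd']).max())"
```

```text
t: 28.52
eef_pos: [0.519, -0.1077, 0.0556]
ee_rot: [-3.141, 0.0, -1.694]
force: [-2.4, 0.7, 6.9]
width: 0.0599
gripper_force: 30.0
t: 30.52
eef_pos: [0.519, -0.1077, 0.2449]
ee_rot: [3.141, -0.0, -1.694]
force: [0.1, -0.3, -4.9]
width: 0.0594
gripper_force: 30.0
[ 0.6212705   0.20264396 -3.87444331] [ 0.51896764 -0.1076938   0.24495404] 0.0008007449611670613
```

View pics/s5.png

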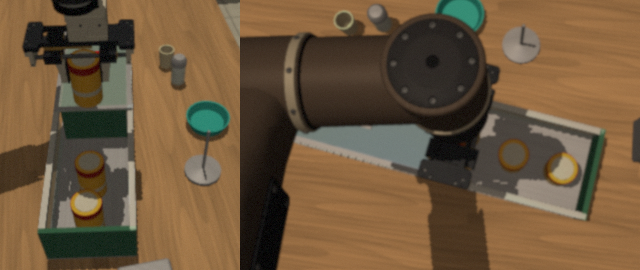

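The heavy tin is held upright with its underside at about 19 cm. The other two stand in the well and the guard is open.

```bash
python3 -c "
from station import *
print(job_done())"
```

```text
the job is handed in; nothing more can be done
None
```

I slid the guard fully open and hefted the tins in order: about 4.6 N, 2.3 N and 1.7 N. I handed in holding the heaviest, the one nearest the guard, upright and still with its underside about 19 cm up, and the other two standing in the well (about 31 s used).

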